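Feel along a row of spring catches

TASK

Four domed spring-catch heads have just been fitted along the top of the arched pine rail held in the vise: check them by feel. With the fingers shut, run the fingertips lightly along the curved row in one low stroke, from the vise end to the free end, without hopping between heads, so that each head in turn is pressed down about half-way and springs back up; then lift clear. Only touch, do not grip or lift anything, press gently, and leave the file, clamp, offcut and tray where they are.

Things in the scene. Friction and masses are not known exactly. Their poses are not given: they have to be found in the camera images.
- rig: Fixed cypress step 360 x 360 x 50 mm with a grey bench vise at its +y edge, holding one end of an arched pine rail (46 mm wide, 45 deep, centre-line radius 135 about a point 125 mm along +x; bulges to -x). The rail hangs free of the step; its flat top is 145 mm above the table, at least 9 mm above the vise jaws, the next highest part. Origin: centre of the step's underside; z up.
- top1 (a point): Highest point of spring-catch head 1, nearest the vise: a low domed steel head, 34 mm across, standing 7 mm proud of the rail's top (top 152 mm above the table when up). The point goes down with the head. Neighbouring heads are 56 mm apart, on the arc along the middle of the rail.
- catch1 (a joint): How far head 1 is pressed down, m: 0 up, 0.0065 bottomed. Spring: about 1.4 N to start, 350 N/m after that (2.6 N at 3.5 mm); it springs back up by itself. The dome is shallow enough that a fingertip sliding over it sideways rides up and presses it down.
- top2 (a point): Highest point of spring-catch head 2, second from the vise: a low domed steel head, 34 mm across, standing 7 mm proud of the rail's top (top 152 mm above the table when up). The point goes down with the head. Neighbouring heads are 56 mm apart, on the arc along the middle of the rail.
- catch2 (a joint): How far head 2 is pressed down, m: 0 up, 0.0065 bottomed. Spring: about 1.4 N to start, 350 N/m after that (2.6 N at 3.5 mm); it springs back up by itself. The dome is shallow enough that a fingertip sliding over it sideways rides up and presses it down.
- top3 (a point): Highest point of spring-catch head 3, third from the vise: a low domed steel head, 34 mm across, standing 7 mm proud of the rail's top (top 152 mm above the table when up). The point goes down with the head. Neighbouring heads are 56 mm apart, on the arc along the middle of the rail.
- catch3 (a joint): How far head 3 is pressed down, m: 0 up, 0.0065 bottomed. Spring: about 1.4 N to start, 350 N/m after that (2.6 N at 3.5 mm); it springs back up by itself. The dome is shallow enough that a fingertip sliding over it sideways rides up and presses it down.
- top4 (a point): Highest point of spring-catch head 4, at the free end: a low domed steel head, 34 mm across, standing 7 mm proud of the rail's top (top 152 mm above the table when up). The point goes down with the head. Neighbouring heads are 56 mm apart, on the arc along the middle of the rail.
- catch4 (a joint): How far head 4 is pressed down, m: 0 up, 0.0065 bottomed. Spring: about 1.4 N to start, 350 N/m after that (2.6 N at 3.5 mm); it springs back up by itself. The dome is shallow enough that a fingertip sliding over it sideways rides up and presses it down.
- gap1 (a point): Fixed point midway between heads 1 and 2, on the row's arc, at the height of the head tops when up (7 mm above the rail).
- gap2 (a point): Fixed point midway between heads 2 and 3, on the row's arc, at the height of the head tops when up (7 mm above the rail).
- gap3 (a point): Fixed point midway between heads 3 and 4, on the row's arc, at the height of the head tops when up (7 mm above the rail).
- file: Bystander: loose steel file with a wooden handle, 230 mm long, 19 mm high, lying on the green mat on the step; origin under its middle, x along it.
- clamp: Bystander: loose plastic spring clamp, about 110 x 60 x 20 mm, lying flat on the step inside the rail's curve; origin under its middle.
- block: Bystander: loose pine offcut 45 x 60 x 35 mm high, on the step inside the rail's curve; origin at the centre of its underside.
- tray: Bystander: loose shallow aluminium tray 260 x 180 x 22 mm on the bench to the robot's right; origin at the centre of its underside.

How it is judged:
By the outcome, as a careful person would: the job done as asked, in the order asked, and still so for the second after the job is handed in, with the robot touching nothing.
It also fails if it takes over 40 s, if anything falls off the work surface, if the arm or the gripper's body presses on something with over 40 N, if the wrist force passes 120 N, or if a joint passes its speed limit or range.

ROBOT

A 6-joint arm with a two-finger parallel gripper is mounted at the origin on the work surface. World frame = base frame: x ahead of the robot, y to its left, z up, the work surface at z = 0. Lengths are in m, angles in degrees, forces in N, time in s.
With the tool pointing down it reaches from about 0.4 to 0.825 m from the base axis. Payload 7 kg.
Tool frame: the origin (TCP) lies midway between the tips of the shut fingers; the grasp point (between the pads) lies 19 mm behind it; z points along the fingers, y is the direction in which the jaws open and shut (so a half turn about z gives the same grasp; the last joint's range is limited). The gripper opens to 88 mm and grips with 3 to 60 N. Pads are 19 mm wide; open, the fingers measure 130 mm over their backs; the gripper's body (78 mm by 193 mm) begins 47 mm behind the grasp point.
Start: joints at [-55.628, 20.546, 0.682, 0, -70.136, -16.507], TCP at [0.207, -0.642, 0.227] pointing down, gripper open.
Joint ranges: [-176.03, 176.03], [-82.01, 121.73], [-58.28, 71.71], [-173.87, 95.51], [-174.79, -0.11], [-173.66, 173.66]. Speed limits (degrees/s): [136.94, 136.94, 172.46, 180, 180, 180].

INTERFACE

Orientations are given as a 3x3 rotation matrix whose columns are the frame's x, y, z axes.
In Python, from rig import robot gives the robot as it stands. Calls block until the motion is done:
- robot.goto(position, orientation): joint-space move of the TCP to a pose.
- robot.servo_line(position, ori=None, speed=0.15): straight line of the TCP; ori=None keeps the orientation; speed is the mean speed in m/s.
- robot.movej(angles): joint-space move.
- robot.move_gripper(opening): opening from 0.0 (shut) to 1.0 (fully open); the grip force is fixed at half the most; returns when the fingers have stopped.
- robot.dwell(seconds).
- robot.ik(position, orientation): joint angles nearest the present ones, or None.
- robot.grab_frame(name): name is "scene" or "top" or "wrist"; returns (picture, depth): 480x640x3 uint8, red, green, blue; 480x640 float32, m along the optical axis (not along the pixel's ray), 0 where there is no reading.
- robot.camera_info(name): a dict with "vfov" (degrees; the focal length in pixels is half the picture's height over the tangent of half this angle, whatever the lens; pixels are square), "cx", "cy" (the principal point, pixels), "view" (4x4, takes a point from world to camera coordinates); the wrist camera has in their place "T_tool_cam" (4x4, takes a point from camera to tool coordinates, whose origin is the TCP and whose axes are the flange's). Camera axes: x right, y down, z forward; pixel columns grow to the right and rows downward; lengths in m; the calibration is good to about 2 mm. A picture is of the moment at which its call begins: read the wrist's pose just before it. camera_info takes no time and is no camera call.
A pose or a line that the arm cannot do raises robot.Unreachable and nothing moves.
- robot.job_done(): hands the job in, once; it reports no verdict.
Readings, each from a call of its own:
- robot.read_t(): time.
- robot.read_qpos(): joint angles.
- robot.read_qvel(): joint speeds.
- robot.read_effort(): joint torques, N m.
- robot.read_position(): TCP position.
- robot.read_tcp_rot(): TCP orientation.
- robot.read_force(): force on the tool from outside, world axes, zero at the start.
- robot.read_ft_torque(): the same for the moment, N m.
- robot.read_grip_width(): opening from 0.0 (shut) to 1.0 (fully open).
Only numpy, scipy, OpenCV 4.12 (cv2) and the standard library are available. Lean on these libraries where they do the work, as an engineer would, in place of code of your own. Each camera call takes 0.05 s, during which the arm holds its last target.

## Working session

There is one attempt and no reset: what is moved stays moved. The work goes in short steps, each a Python script; the robot and the scene stay as the last script left them, time stands still between calls to the robot, and variables do not carry over. Pictures are saved under pics/ and viewed, and the job is handed in when it is done.

```bash
ls; mkdir -p pics; python3 - <<'E'
from rig import robot
import cv2, numpy as np
for n in ("scene","top"):
    p,d=robot.grab_frame(n); cv2.imwrite(f"pics/{n}0.png",p[:,:,::-1]); np.save(f"pics/{n}0.npy",d)
    print(n,robot.camera_info(n))
print(robot.camera_info("wrist"), robot.read_t(), robot.read_tcp_rot(), robot.read_force())
E
```

```text
pics
scene {'vfov': 44.421990769913464, 'cx': 328.502208809543, 'cy': 248.2696050933916, 'view': array([[ 0.2191231 ,  0.97559176,  0.01434508,  0.05028822],
       [ 0.58110106, -0.11867975, -0.80513147, -0.26729461],
       [-0.78377716,  0.18475884, -0.59292288,  1.89212489],
       [ 0.        ,  0.        ,  0.        ,  1.        ]])}
top {'vfov': 44.06488127298355, 'cx': 307.1354535425785, 'cy': 243.92091442813074, 'view': array([[ 0.02561961, -0.99961473,  0.01067829, -0.20332169],
       [-0.99383408, -0.02662125, -0.10763423,  0.57621821],
       [ 0.10787704, -0.0078549 , -0.99413321,  1.40936055],
       [ 0.        ,  0.        ,  0.        ,  1.        ]])}
{'vfov': 61.333493935707125, 'cx': 315.45039802940926, 'cy': 242.57402405454073, 'T_tool_cam': array([[-8.86810655e-04, -9.65041975e-01, -2.62093877e-01,
         6.98083918e-02],
       [ 9.99997993e-01, -3.85008641e-04, -1.96593443e-03,
        -1.02703448e-03],
       [ 1.79630084e-03, -2.62095094e-01,  9.65040380e-01,
        -1.56957437e-01],
       [ 0.00000000e+00,  0.00000000e+00,  0.00000000e+00,
         1.00000000e+00]])} 0.1 [[-9.51807707e-01 -3.06694837e-01 -6.05242499e-04]
 [-3.06695400e-01  9.51806682e-01  1.40447777e-03]
 [ 1.45327774e-04  1.52241786e-03 -9.99998831e-01]] [0.1993723  0.09923518 0.48368175]
```

View pics/scene0.png

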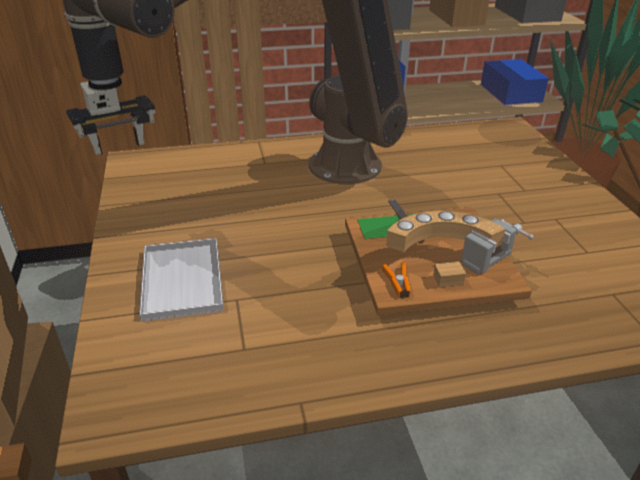

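View pics/top0.png

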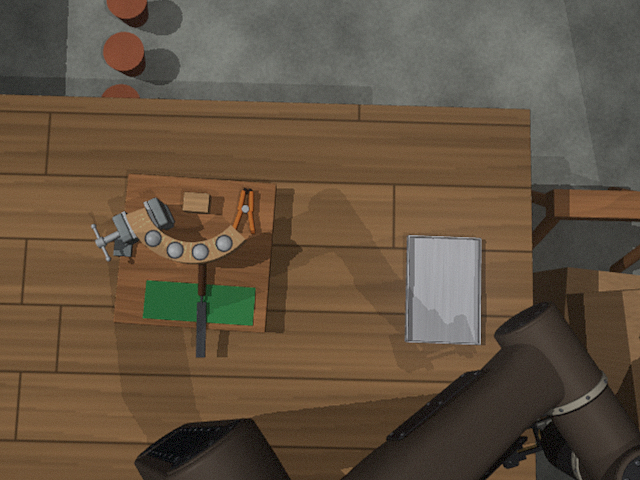

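Top view: heads at about (153,239), (175,251), (200,252) and (223,243), with the vise at upper left by head 1. The file, mat, block and clamp all sit below rail height. I'll fit the head positions now.

```bash
cat > h.py <<'E'
import numpy as np, cv2
def fpx(i): return 240/np.tan(np.radians(i["vfov"]/2))
def ray_plane(i,V,uv,z):
    # V: world->cam
    uv=np.atleast_2d(uv); f=fpx(i); R=V[:3,:3]; c=-R.T@V[:3,3]
    d=np.c_[(uv[:,0]-i["cx"])/f,(uv[:,1]-i["cy"])/f,np.ones(len(uv))]@R
    return c+d*((z-c[2])/d[:,2])[:,None]
E
python3 - <<'E'
from rig import robot
from h import *
for n,box in (("top",(90,170,300,370)),("scene",(340,190,540,310))):
    im=cv2.imread(f"pics/{n}0.png"); d=np.load(f"pics/{n}0.npy")
    x0,y0,x1,y1=box
    cv2.imwrite(f"pics/{n}0c.png",cv2.resize(im[y0:y1,x0:x1],None,fx=3.8 if n=="scene" else 3,fy=3.8 if n=="scene" else 3,interpolation=cv2.INTER_CUBIC))
im=cv2.imread("pics/top0.png");i=robot.camera_info("top")
hsv=cv2.cvtColor(im,cv2.COLOR_BGR2HSV)
m=((hsv[...,1]<70)&(hsv[...,2]>90)).astype(np.uint8)
n,l,s,c=cv2.connectedComponentsWithStats(m)
for k in range(1,n):
    if 40<s[k,4]<1000 and 90<c[k,0]<300 and 170<c[k,1]<370: print(s[k],c[k].round(1),ray_plane(i,i["view"],c[k],0.15).round(4))
E
```

```text
[143 198  24  29 328] [155.  211.2] [[0.6331 0.1551 0.15  ]]
[242 205   7   8  47] [244.9 208.3] [[ 0.6452 -0.0457  0.15  ]]
[ 91 211  46  51 618] [114.9 232.2] [[0.5834 0.2416 0.15  ]]
[146 231  15  14 156] [152.4 237.7] [[0.5733 0.1578 0.15  ]]
[217 236  14  15 165] [223.4 243. ] [[ 0.5657 -0.0007  0.15  ]]
[168 243  14  15 166] [174.5 249.6] [[0.548  0.1072 0.15  ]]
[123 245   8  12  65] [127.  250.2] [[0.5439 0.2123 0.15  ]]
[193 244  14  16 168] [199.5 251.4] [[0.5454 0.0516 0.15  ]]
```

View pics/top0c.png

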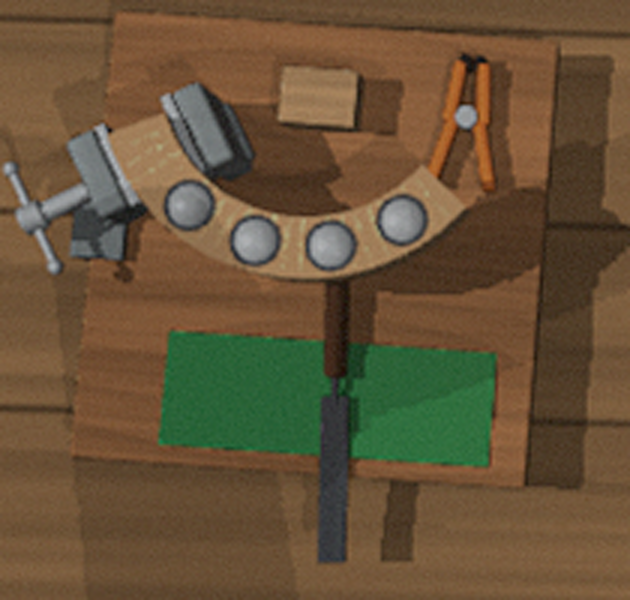

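```bash
cat >> h.py <<'E'
def ori(t):
    "tool pointing down, tool x along horizontal heading t (rad)"
    x=np.array([np.cos(t),np.sin(t),0]); z=np.array([0,0,-1.]); return np.c_[x,np.cross(z,x),z]
E
python3 - <<'E'
from rig import robot
from h import *
robot.move_gripper(0.0)
robot.goto([0.54,0.14,0.32],ori(-np.pi/2))
robot.dwell(0.3)
p,R=np.array(robot.read_position()),np.array(robot.read_tcp_rot())
im,d=robot.grab_frame("wrist"); i=robot.camera_info("wrist")
T=np.eye(4);T[:3,:3]=R;T[:3,3]=p
cv2.imwrite("pics/w1.png",im[:,:,::-1]); np.savez("pics/w1.npz",d=d,V=np.linalg.inv(T@i["T_tool_cam"]))
s,ds=robot.grab_frame("scene"); cv2.imwrite("pics/scene1.png",cv2.resize(s[60:300,280:600,::-1],None,fx=2.5,fy=2.5))
print(p,R.round(4),robot.read_qpos(),robot.read_t(),robot.read_force(),robot.read_grip_width())
E
```

```text
[0.54008478 0.13974641 0.31995594] [[-5.e-04 -1.e+00 -0.e+00]
 [-1.e+00  5.e-04 -0.e+00]
 [ 0.e+00  0.e+00 -1.e+00]] [ 3.46324549e+01  6.75625057e+00 -5.47100318e+00 -4.17240407e-04
 -7.77718969e+01 -3.46427304e+01] 4.925 [-0.11319096 -0.15437625  0.45304606] 0.004327081663025727
```

View pics/w1.png

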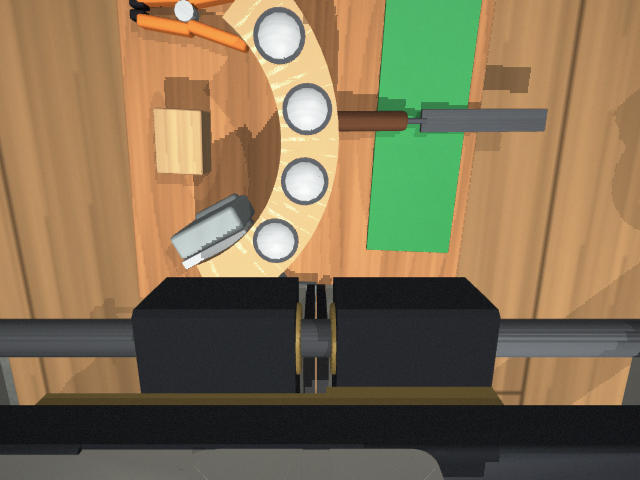

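View pics/scene1.png

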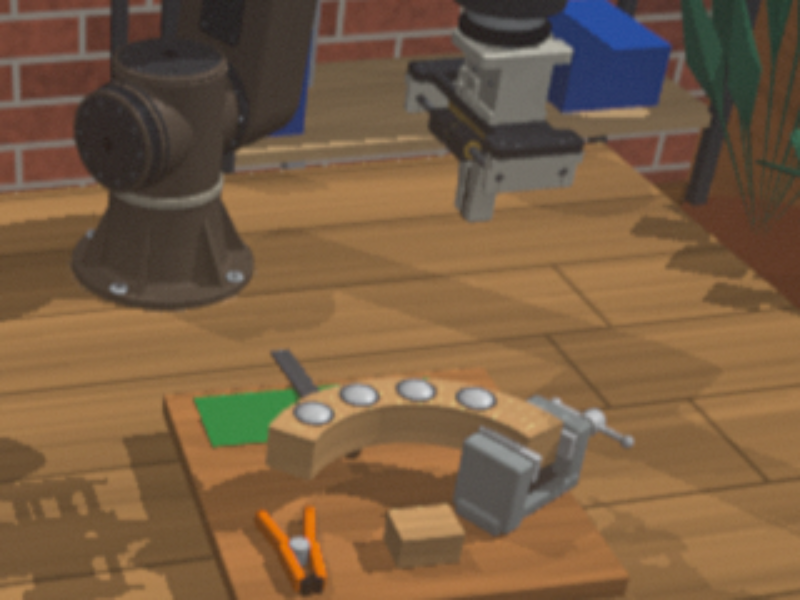

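Wrist view: heads 4 to 1 at about (279,35), (306,108), (304,181) and (275,241). The shut fingers are narrow, roughly 14 mm across the jaws.

```bash
cat > fit.py <<'E'
from rig import robot
from h import *
from scipy.optimize import least_squares
def blobs(im,box):
    hsv=cv2.cvtColor(im,cv2.COLOR_BGR2HSV); m=(hsv[...,1]<75).astype(np.uint8)
    return m
im=cv2.imread("pics/w1.png"); z=np.load("pics/w1.npz"); V=z["V"]; d=z["d"]; i=robot.camera_info("wrist"); 
m=blobs(im,None)
P=[]
n,l,s,c=cv2.connectedComponentsWithStats(m)
for k in range(1,n):
    if 800<s[k,4]<3000 and 240<c[k,0]<340 and c[k,1]<270:
        cs,_=cv2.findContours((l==k).astype(np.uint8),cv2.RETR_EXTERNAL,cv2.CHAIN_APPROX_NONE)
        e=cv2.fitEllipse(max(cs,key=len)); 
        w=ray_plane(i,V,e[0],0.147)[0]; dd=ray_plane(i,V,[np.add(e[0],(e[1][0]/2,0)),np.subtract(e[0],(e[1][0]/2,0))],.147)
        print(s[k],np.round(e[0],1),np.round(e[1],1),w.round(4),"dia",np.linalg.norm(dd[0]-dd[1]).round(4))
        # height from depth
        u,v=map(int,np.round(e[0])); f=fpx(i); zz=np.median(d[v-2:v+3,u-2:u+3]); pc=np.array([(u-i["cx"])/f*zz,(v-i["cy"])/f*zz,zz,1]); print("  depth pt",(np.linalg.inv(V)@pc)[:3].round(4))
        P.append(w[:2])
P=np.array(P)[::-1]
P=P[np.argsort(-P[:,1])]
print(np.linalg.norm(np.diff(P,axis=0),axis=1))
# rigid fit: arc radius 135, chord or arc 56 spacing
for a in (56/135, 2*np.arcsin(28/135)):
    def pts(q): t=q[2]+a*(np.arange(4)-1.5); return np.c_[q[0]-.135*np.cos(t),q[1]-.135*np.sin(t)]
    r=least_squares(lambda q:(pts(q)-P).ravel(),[.68,.08,0])
    print(r.x,np.abs(r.fun).max(),pts(r.x).round(4).tolist())
E
python3 fit.py
python3 - <<'E'
# second view check: top camera
from rig import robot
from h import *
i=robot.camera_info("top"); im=cv2.imread("pics/top0.png"); hsv=cv2.cvtColor(im,cv2.COLOR_BGR2HSV)
m=(hsv[...,1]<85).astype(np.uint8); n,l,s,c=cv2.connectedComponentsWithStats(m)
for k in range(1,n):
    if 120<s[k,4]<400 and 140<c[k,0]<235 and 225<c[k,1]<265: print(s[k],c[k],ray_plane(i,i["view"],c[k],.147)[0].round(4))
E
```

```text
[ 242    6   64   59 2450] [277.1  35.8] [55.4 56.8] [ 0.5695 -0.0015  0.147 ] dia 0.0411
  depth pt [ 5.692e-01 -5.000e-04  1.510e-01]
[ 275   83   57   52 2119] [305.2 108.5] [50.8 53.3] [0.549  0.0499 0.147 ] dia 0.0394
  depth pt [0.5491 0.0505 0.1507]
[ 278  157   51   48 1814] [303.7 180.8] [45.9 50.8] [0.5507 0.1056 0.147 ] dia 0.0372
  depth pt [0.5504 0.1053 0.151 ]
[0.05576164 0.05529646]
[145 230  17  17 233] [152.87553648 237.90987124] [0.5732 0.1573 0.147 ]
[215 235  18  17 233] [223.4806867 242.9527897] [ 5.661e-01 -4.000e-04  1.470e-01]
[166 241  18  18 238] [174.82773109 249.6302521 ] [0.5482 0.1072 0.147 ]
[192 243  17  18 232] [199.875      251.38362069] [0.5458 0.0513 0.147 ]Traceback (most recent call last):
  File "fit.py", line 26, in <module>
    r=least_squares(lambda q:(pts(q)-P).ravel(),[.68,.08,0])
    return func(*args, **kwargs)
    vector_fun = VectorFunction(
        fun_wrapped,
    ...<6 lines>...
        workers=workers
    )
    self._update_fun()
    ~~~~~~~~~~~~~~~~^^
    self.f = self.fun_wrapped(xp_copy(self.x))
             ~~~~~~~~~~~~~~~~^^^^^^^^^^^^^^^^^
    return np.atleast_1d(self.fun(x))
                         ~~~~~~~~^^^
    return self.f(x, *self.args, **self.kwargs)
           ~~~~~~^^^^^^^^^^^^^^^^^^^^^^^^^^^^^^
  File "fit.py", line 26, in <lambda>
    r=least_squares(lambda q:(pts(q)-P).ravel(),[.68,.08,0])
                              ~~~~~~^~
ValueError: operands could not be broadcast together with shapes (4,2) (3,2)
```

Head 1's blob merged with something grey nearby, so I'll mask the bright dome only and fit both views.

```bash
cat > fit.py <<'E'
from rig import robot
from h import *
from scipy.optimize import least_squares
def heads(im,guess,rad,satmax,vmin):
    hsv=cv2.cvtColor(im,cv2.COLOR_BGR2HSV); out=[]
    for g in guess:
        m=((hsv[...,1]<satmax)&(hsv[...,2]>vmin)).astype(np.uint8)
        m&=cv2.circle(np.zeros_like(m),tuple(map(int,g)),rad,1,-1)
        n,l,s,c=cv2.connectedComponentsWithStats(m); k=1+np.argmax(s[1:,4])
        cs,_=cv2.findContours((l==k).astype(np.uint8),cv2.RETR_EXTERNAL,cv2.CHAIN_APPROX_NONE)
        e=cv2.fitEllipse(max(cs,key=len)); out.append(e[0]); print(np.round(e[0],1),np.round(e[1],1),c[k].round(1))
    return np.array(out)
def fit(P):
    a=2*np.arcsin(28/135)
    def pts(q): t=q[2]+a*(np.arange(4)-1.5); return np.c_[q[0]-.135*np.cos(t),q[1]-.135*np.sin(t)]
    r=least_squares(lambda q:(pts(q)-P).ravel(),[.68,.08,0])
    print("centre,phi",r.x,"maxres",np.abs(r.fun).max(),pts(r.x).round(4).tolist()); return r.x
if __name__=="__main__":
    V=np.load("pics/w1.npz")["V"]
    for n,f,g,rad,V in (("wrist","w1",[(275,241),(304,181),(306,108),(279,35)],30,V),("top","top0",[(153,239),(175,251),(200,252),(223,243)],11,None)):
        i=robot.camera_info(n); V=i["view"] if V is None else V
        uv=heads(cv2.imread(f"pics/{f}.png"),g,rad,75,(120 if n=="wrist" else 90))
        P=ray_plane(i,V,uv,.149)[:,:2]; print(P.round(4).tolist(),np.linalg.norm(np.diff(P,axis=0),axis=1).round(4)); 
        # circle order: index so t increases -> y decreases? 
        fit(P[::-1])
E
sed -i 's/q\[1\]-.135\*np.sin(t)/q[1]+.135*np.sin(t)/' fit.py
python3 fit.py
```

```text
[275.2 240.6] [35.9 37.4] [275.2 240.6]
[304.3 181.1] [38.5 39. ] [304.3 181.1]
[306.8 108.8] [40.4 42.7] [306.8 108.8]
[278.8  35.2] [42.2 46.5] [278.8  35.2]
[[0.575, 0.1553], [0.5502, 0.1056], [0.5478, 0.0502], [0.5681, -0.0014]] [0.0555 0.0554 0.0555]
centre,phi [0.68084683 0.07211257 0.04396168] maxres 0.0007694010261918294 [[0.5681, -0.0022], [0.5477, 0.0499], [0.5501, 0.1059], [0.5751, 0.156]]
[152.4 237.7] [12.6 14.1] [152.4 237.7]
[174.7 249.5] [13.3 15.3] [174.6 249.6]
[199.5 251.4] [13.2 14.6] [199.5 251.4]
[223.4 243. ] [13.2 14.2] [223.4 243. ]
[[0.5735, 0.1579], [0.5484, 0.1069], [0.5455, 0.0517], [0.5657, -0.0005]] [0.0568 0.0553 0.056 ]
centre,phi [0.67883356 0.07312989 0.04865925] maxres 0.0005753704422685052 [[0.5658, -0.0006], [0.5456, 0.0516], [0.5483, 0.1075], [0.5735, 0.1575]]
```

Wrist and top fits agree to about 2 mm. I'll use their mean, check IK along the whole stroke, then hover at the start and zero the force there.

```bash
cat > path.py <<'E'
from h import *
c=np.array([0.680,0.0726]); phi=0.046; a=2*np.arcsin(28/135); R=.135
def pose(k,z):
    "k: head number, real; 1..4"
    t=phi+(2.5-k)*a
    return np.array([c[0]-R*np.cos(t),c[1]+R*np.sin(t),z]), ori(np.arctan2(-np.cos(t),-np.sin(t)))
E
python3 - <<'E'
from rig import robot
from path import *
for k in np.arange(.4,4.7,.6):
    p,o=pose(k,.1487); q=robot.ik(p,o); print(round(k,1),p.round(3),None if q is None else np.round(q,1))
p,o=pose(.42,.19); robot.goto(p,o)
robot.dwell(.3)
F=[]
for _ in range(10): F.append(robot.read_force()); robot.dwell(.03)
F=np.array(F); print(F.mean(0),F.std(0),robot.read_position(),p,robot.read_t())
s,_=robot.grab_frame("scene"); cv2.imwrite("pics/scene2.png",cv2.resize(s[60:300,280:600,::-1],None,fx=2.5,fy=2.5))
E
```

```text
0.4 [0.599 0.18  0.149] [ 34.6  19.3 -11.9   0.  -58.8 -87.5]
1.0 [0.574 0.157 0.149] [ 34.1  16.6 -15.8   0.  -57.6 -72.6]
1.6 [0.557 0.128 0.149] [ 32.6  14.5 -18.8   0.  -56.7 -56.7]
2.2 [0.547 0.096 0.149] [ 30.1  13.1 -20.8   0.  -56.2 -39.9]
2.8 [0.545 0.062 0.149] [ 26.9  12.5 -21.5   0.  -56.  -22.4]
3.4 [0.552 0.029 0.149] [ 23.3  12.9 -21.    0.  -56.1  -4.4]
4.0 [ 0.567 -0.001  0.149] [ 19.6  14.1 -19.3   0.  -56.6  13.7]
4.6 [ 0.589 -0.027  0.149] [ 16.3  16.1 -16.5   0.  -57.4  31.3]
[ 0.16936293 -0.00475011 -0.12945985] [0.35350616 0.33352911 0.52574263] [0.59768642 0.17956998 0.19004413] [0.59769152 0.17960614 0.19      ] 6.4333
```

View pics/scene2.png

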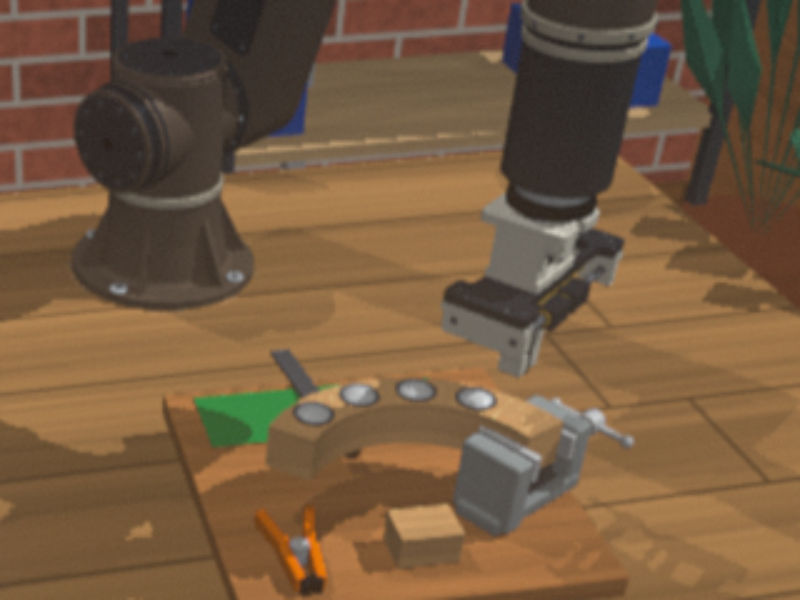

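The shut fingertips are over the rail on the vise side of head 1, with nothing nearby to hit. Next I'll descend and slide onto head 1, checking the force there.

```bash
cat >> path.py <<'E'
def force(robot,n=25):
    F=[]
    for _ in range(n): F.append(robot.read_force()); robot.dwell(.02)
    return np.mean(F,0)
E
python3 - <<'E'
from rig import robot
from path import *
Z=.1486
p,o=pose(.42,Z); robot.servo_line(p,o,speed=.05); robot.dwell(.2)
b=force(robot); print("bias",b.round(2),robot.read_position().round(4) if hasattr(robot.read_position(),'round') else robot.read_position())
for k in (.7,1.0):
    p,o=pose(k,Z); robot.servo_line(p,o,speed=.05)
robot.dwell(.1); f=force(robot); print("head1",(f-b).round(2),np.round(robot.read_position(),4),p.round(4),robot.read_t())
np.save("bias.npy",b)
E
```

```text
bias [-0.1   0.1   0.01] [0.5977 0.1796 0.1486]
head1 [-0.39 -1.19  2.5 ] [0.5743 0.1566 0.1485] [0.5744 0.1567 0.1486] 9.55
```

2.5 N at head 1 corresponds to about 3.2 mm, which is half-way. I'll carry on at the same height.

```bash
python3 - <<'E'
from rig import robot
from path import *
Z=.1486; b=np.load("bias.npy")
for k in (1.5,2,2.5,3,3.5,4,4.3,4.58):
    p,o=pose(k,Z); robot.servo_line(p,o,speed=.05)
    f=force(robot,12); print(k,(f-b).round(2),np.round(np.subtract(robot.read_position(),p)*1e3,2),round(robot.read_t(),2))
p,o=pose(4.58,.25); robot.servo_line(p,o,speed=.12)
robot.dwell(.3)
for n in ("scene","top","wrist"):
    s,_=robot.grab_frame(n); cv2.imwrite(f"pics/{n}3.png",s[:,:,::-1])
print(robot.read_t(),robot.read_force(),robot.read_position())
s=cv2.imread("pics/scene3.png");cv2.imwrite("pics/scene3c.png",cv2.resize(s[100:320,340:560],None,fx=2.7,fy=2.7))
E
```

```text
1.5 [ 0.24 -0.11 -0.18] [ 0.08  0.24 -0.15] 10.47
2 [ 1.56 -0.92  2.41] [0.3  0.04 0.09] 11.38
2.5 [0.21 0.05 0.09] [-0.03  0.24 -0.1 ] 12.3
3 [ 1.22 -1.22  2.33] [0.28 0.07 0.16] 13.22
3.5 [0.23 0.18 0.11] [-0.13  0.24 -0.05] 14.13
4 [ 1.21 -1.29  2.43] [0.26 0.05 0.26] 15.05
4.3 [ 0.69 -1.36  1.8 ] [-0.1   0.02  0.06] 15.74
4.58 [-0.01  0.06  0.  ] [-0.28  0.23 -0.06] 16.41
17.85 [-0.04362799  0.6218005   1.59333202] [ 0.58816018 -0.02641999  0.24978632]
```

View pics/scene3c.png

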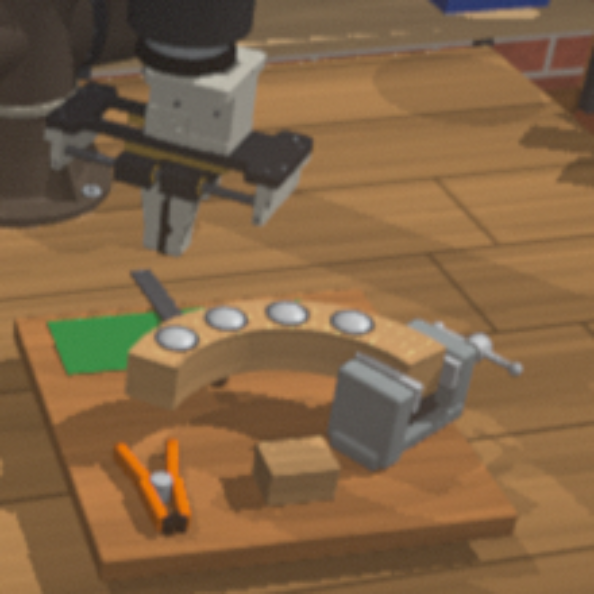

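View pics/top3.png

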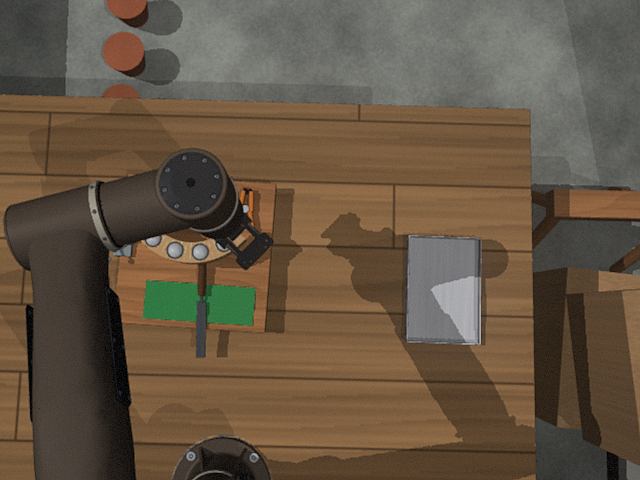

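All four heads are up in the scene view, and the gripper is clear. The file, clamp, offcut and tray look unmoved. I'll recheck the free-air force, then hand in.

```bash
python3 - <<'E'
from rig import robot
from path import *
print(force(robot,20)); print(robot.read_t()); robot.job_done()
E
```

```text
[0.00674797 0.13538392 0.06376648]
18.1833
the job is handed in; nothing more can be done
```

I ran the shut fingertips along the row in one low stroke at a height of 148.6 mm, from the vise end past the free end. I then lifted clear and handed the job in at about 18 s. The fingertips paused briefly at each head and each gap so I could read the force, but never lifted between heads.

- **Press depth:** the vertical force was 2.50, 2.41, 2.33 and 2.43 N on heads 1 to 4. From the spring figures that is about 2.7–3.2 mm, close to half-way, and the tip height read 3.1–3.5 mm. The force averages carry roughly 0.1–0.15 N of noise.
- **Spring-back:** the force was about 0 N (within 0.2 N) in every gap and after head 4. The last picture shows all four heads up.
- **Surroundings:** the file, clamp, offcut and tray look unmoved by eye. In the last top view the arm hid the offcut and part of the clamp, so I judged those two from the scene view.
- **Disagreements:** the wrist and top cameras placed the row about 2 mm apart, so I used their mean. One single force reading after lifting showed 1.6 N, but a 20-sample average straight afterwards was about 0 N, so I took it as noise.

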